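# Crank the sample vial under the needle

### The arm

A 6-joint arm with a two-finger parallel gripper is mounted at the origin on the work surface. World frame = base frame: x ahead of the robot, y to its left, z up, the work surface at z = 0. Lengths are in m, angles in degrees, forces in N, time in s.
With the tool pointing down it reaches from about 0.25 to 0.725 m from the base axis. Payload 9.7 kg.
Tool frame: the origin (TCP) lies midway between the tips of the shut fingers; the grasp point (between the pads) lies 19 mm behind it; z points along the fingers, y is the direction in which the jaws open and shut (so a half turn about z gives the same grasp; the last joint's range is limited). The gripper opens to 85 mm and grips with 20 to 120 N. Pads are 22 mm wide; open, the fingers measure 114 mm over their backs; the gripper's body (76 mm by 85 mm) begins 54 mm behind the grasp point. The pads swing forward as they close: fully open they stand 13 mm farther back than shut.
Start: joints at [68.64, 4.979, 10.078, 95.1, 0, 90], TCP at [0.2, 0.512, 0.231] pointing down, gripper open.
Joint ranges: [-179.16, 179.16], [-48.56, 103.87], [-65.8, 70.77], [-126.05, 130.52], [-82.76, 87.17], [-180, 180]. Speed limits (degrees/s): [127.2, 127.2, 147.25, 180, 180, 180].

### API

Orientations are given as [roll, pitch, yaw] about the fixed x, y, z axes, in that order (R = Rz(yaw) Ry(pitch) Rx(roll)).
In Python, from workcell import bot, camera, recognise gives the robot as it stands. The module is installed in compiled form; this text tells all that it offers.
- The arm moves only by the tool apply_moves, never from a script. Its argument "targets" is one flat list of numbers, 7 for each row, row after row: the shift along the world's x, y, z in units of 30 mm (1.0 is 30 mm), then the turn, a rotation vector about the world's x, y, z in units of 6 degrees (1.0 is 6 degrees), then the opening, from 0 (shut) to 1 (fully open). A call has 1 to 5 rows; each row is the pose to reach, as a shift and turn from the pose commanded when the call began; what a row does not reach only later rows make up. A row lasts 1/10 s, in which the tool goes at most 50 mm and 8.59 degrees, less where a joint would pass 70% of its speed; a pose out of reach is approached as far as the arm can. A call with a gripper value outside its range is refused whole. The fingers move at their own pace and stop on an object; "newtons" is the grip in N (left out, the last holds). Time passes only in rows, so rows that repeat a pose let the fingers close. It gives the time, the measured TCP pose, the force and the opening at its end, in the units of the state.
- bot.get_obs(): the state, without advancing time (a new reading comes with each control period).
- camera(name): name is "scene" or "top" or "wrist"; returns a dict with "img" (480x640x3 uint8, red, green, blue), "intrinsics" (3x3 intrinsics, pixels), "origin" and "rotation" of the camera in the world. Camera axes: x right, y up, looking along -z (the intrinsics and any distortion apply to the point x, -y, -z); pixel columns grow to the right and rows downward; lengths in m; the calibration is good to about 2 mm. A picture is of the moment at which its call begins. There is no depth.
- bot.job_done(): hands the job in, once; it reports no verdict.
Trained networks look in the newest picture that a camera, given by its name, has taken for a name from the list of things; names that differ only in an ending like _2 or _b are one class to them, and where a whole thing is asked for, a point or a joint stands for the part that bears it (a point fixed in the world has none). Each returns a list of dicts, best first, with "conf" (0 to 1); they miss things now and then, are a little off and sometimes report something else, mostly with a low value. They report only what shows in the picture. A call takes as long as a camera call. They do not tell look-alikes from the thing itself.
- recognise(query, camera): "box" ([left, top, right, bottom] in pixels, round what is visible of it).
The state is a dict: "time": time; "q": joint angles; "qd": joint speeds; "joint_efforts": joint torques, N m; "ee_pos": TCP position; "tcp_rot": TCP orientation; "wrist_force": force on the tool from outside, world axes, zero at the start; "torque": the same for the moment, N m; "opening": finger opening in m.
Only numpy, scipy, OpenCV 4.12 (cv2) and the standard library are available. Lean on these libraries where they do the work, as an engineer would, in place of code of your own. Each camera call takes 0.05 s, during which the arm holds its last target.

### The job

Bring the open vial on the feeder's sliding carriage directly under the thin needle (not under the wide blower nozzle beside it): swing the folded crank handle up from the handwheel until it stands upright, crank the wheel with it, and then fold the handle back down flat over the wheel with the vial still centred under the needle. Move the carriage only by the crank, never by pushing it, do not bump the needle or the blower, and leave the bottle, jar and box near the feeder where they are.

Things in the scene. Friction and masses are not known exactly. Their poses are not given: they have to be found in the camera images.
- feeder: Hand-cranked vial feeder fixed to the bench. Origin on the bench under the handwheel's axis; z up, x from the wheel towards the bed behind it, y along the bed's rails. White gearbox 130 x 130 x 60 mm under the wheel; grey bed 150 (x) x 360 (y) mm, 26 high, centred at x = 170 mm. The carriage slides along y.
- wheel_axis (a point): Centre of the handwheel's top face, 85 mm above the bench: a plain aluminium disc of 150 mm diameter, 12 thick, turning about its vertical axis; turned with about 0.2 N m, it stays where it is left.
- handle_pivot (a point): Pivot of the folding handle, in a small steel fork (25 mm wide, 27 high) on the wheel's rim, 58 mm from the axis and 20 mm above the wheel's top face; it goes round with the wheel. The pivot's pin is level and square to the radius. Folded, the handle lies level from here inward, towards and just past the wheel's axis, its centre line 20 mm above the face; out, it stands straight up from here.
- handle_grip (a point): Point on the centre line of the handle, 50 mm from the pivot. The handle is a black round sleeve of 18 mm diameter that spins freely on its spindle, from 16 to 70 mm from the pivot. It can be gripped across from above both folded (11 mm free beneath it) and upright.
- handle (a joint): Fold angle of the handle, rad: 0 = folded flat over the wheel (stop), 1.571 = upright (stop). Stiff pivot, about 0.07 N m: stays at any angle. A light push down on its free end (about 2 N) brings it fully home if it is left a little up.
- wheel (a joint): Turn of the handwheel, rad, growing counter-clockwise seen from above; at 0 the handle's pivot lies on the feeder's +x side of the axis. One turn counter-clockwise moves the carriage 40 mm along the feeder's +y, clockwise -y; free for 125 mm either way of the middle.
- vial_mouth (a point): Centre of the mouth of the open glass vial (30 mm diameter), 106 mm above the bench, which is fixed in a white block of 60 x 60 mm on the aluminium carriage (100 x 80 mm).
- needle_tip (a point): Lower end of the thin steel needle (4 mm diameter), 120 mm above the bench, hanging from a level arm (top at 165 mm) on a post behind the bed. It is straight over the line on which the vial travels.
- blower_tip (a point): Centre of the lower face of the wide dark blower nozzle (34 mm diameter), at the same height on a similar arm and post: not the target. Needle and blower are 60 to 110 mm apart and may have changed places.
- bottle: Bystander: white plastic bottle, 64 mm diameter, 125 high; origin under its centre.
- jar: Bystander: brown glass jar with black cap, 60 mm diameter, 75 high; origin under its centre.
- slidebox: Bystander: cardboard box 80 x 55 x 35 mm; origin under its centre.
- carriage: The sliding carriage with its vial block; origin under its centre, 36 mm above the bench; not to be touched.
- needle: Needle head: post (14 mm diameter, 93 mm behind the needle), level arm and needle; origin on the bench under the needle.
- blower: Blower head: the same with the wide nozzle; origin on the bench under the nozzle.
Things that resemble listed ones, but are neither listed nor needed, are in the scene too. What is shaped like the needle but brown or purple is not meant.

How it is judged:
By the outcome, as a careful person would: the job done as asked, in the order asked, and still so for the second after the job is handed in, with the robot touching nothing.
It also fails if it takes over 64 s, if anything falls off the work surface, if the arm or the gripper's body presses on something with over 40 N, if the wrist force passes 120 N, or if a joint passes its speed limit or range.

## Working session

There is one attempt and no reset: what is moved stays moved. The work goes in short steps, Python scripts to look and compute and a tool call to move; the robot and the scene stay as the last step left them, time stands still between calls to the robot, and variables do not carry over. Pictures are saved under pics/ and viewed, and the job is handed in when it is done.

Besides the shell and the picture viewer there is one more tool, called by a JSON object that holds its "fn" and its "kwargs". apply_moves: Moves the arm, as the interface text tells. Its arguments: {"type":"object","properties":{"targets":{"type":"array"},"newtons":{"type":"number"}},"required":["targets"]}

```bash
mkdir -p pics; ls
python3 - <<'E'
from workcell import bot,camera,recognise
import cv2
for n in ["scene","top","wrist"]:
    c=camera(n); cv2.imwrite(f"pics/{n}0.png",c["img"][:,:,::-1]); print(n,c["intrinsics"].tolist(),c["origin"],c["rotation"].tolist(),[k for k in c])
    for q in ["feeder","wheel_axis","handle_pivot","handle_grip","vial_mouth","needle_tip","blower_tip","needle","blower","carriage","bottle","jar","slidebox"]:
        print(q,[( [round(float(v)) for v in d["box"]],round(float(d["conf"]),2)) for d in recognise(q,n)][:4])
print(bot.get_obs())
E
```

```text
pics
scene [[493.93303508627775, 0.0, 324.7789086906351], [0.0, 493.93303508627775, 244.19159636424436], [0.0, 0.0, 1.0]] [1.13657808 0.55327452 1.06683017] [39.47617734563609, 0.7135658163102427, 134.7483108752119] ['img', 'intrinsics', 'origin', 'rotation']
feeder [([236, 247, 390, 395], 0.92)]
wheel_axis [([236, 247, 392, 395], 0.94)]
handle_pivot [([326, 243, 388, 297], 0.74), ([255, 271, 293, 341], 0.29)]
handle_grip [([335, 246, 362, 267], 0.65), ([329, 243, 387, 296], 0.18)]
vial_mouth [([274, 292, 330, 339], 0.86)]
needle_tip [([216, 196, 253, 260], 0.66), ([251, 269, 293, 340], 0.65), ([334, 249, 363, 264], 0.6), ([382, 337, 425, 419], 0.57)]
blower_tip [([273, 294, 319, 364], 0.9)]
needle [([252, 274, 292, 344], 0.94), ([382, 336, 427, 414], 0.8), ([217, 194, 250, 261], 0.64), ([278, 296, 328, 336], 0.46)]
blower [([273, 292, 320, 366], 0.6)]
carriage [([276, 294, 327, 337], 0.84)]
bottle [([419, 314, 450, 357], 0.89)]
jar [([287, 212, 309, 244], 0.76)]
slidebox [([271, 195, 292, 221], 0.83), ([273, 293, 320, 364], 0.55)]
top [[472.97659822462265, 0.0, 330.8011766083357], [
[... 1270 characters left out ...]
]
blower []
carriage []
bottle []
jar []
slidebox []
{'time': 2.1, 'q': array([ 6.86424051e+01,  4.97898529e+00,  1.00799749e+01,  9.50993193e+01,
       -3.00708802e-04,  8.99997411e+01]), 'qd': array([ 0.0231693 , -0.09908425,  0.01700237, -0.00499524, -0.07739528,
       -0.08417025]), 'joint_efforts': array([ 2.66231553e-03, -5.20086300e+01,  4.64866447e+01,  1.27946445e-03,
        7.71242185e-05, -1.62580443e-05]), 'ee_pos': array([0.20030776, 0.51223669, 0.23129911]), 'tcp_rot': array([1.79998330e+02, 3.00716350e-04, 1.58642664e+02]), 'wrist_force': array([-0.00981453,  0.22537443, -0.37983188]), 'torque': array([-0.05100857,  0.03615656, -0.01549032]), 'opening': 0.08526468032410513}
```

Run:
```python
import cv2
a=cv2.imread("pics/top0.png")[125:315,160:460]; cv2.imwrite("pics/top0c.png",cv2.resize(a,None,fx=2.66,fy=2.66,interpolation=cv2.INTER_CUBIC))
a=cv2.imread("pics/scene0.png")[180:430,205:465]; cv2.imwrite("pics/scene0c.png",cv2.resize(a,None,fx=2.4,fy=2.4,interpolation=cv2.INTER_CUBIC))
```

```text
(no output)
```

View pics/top0c.png

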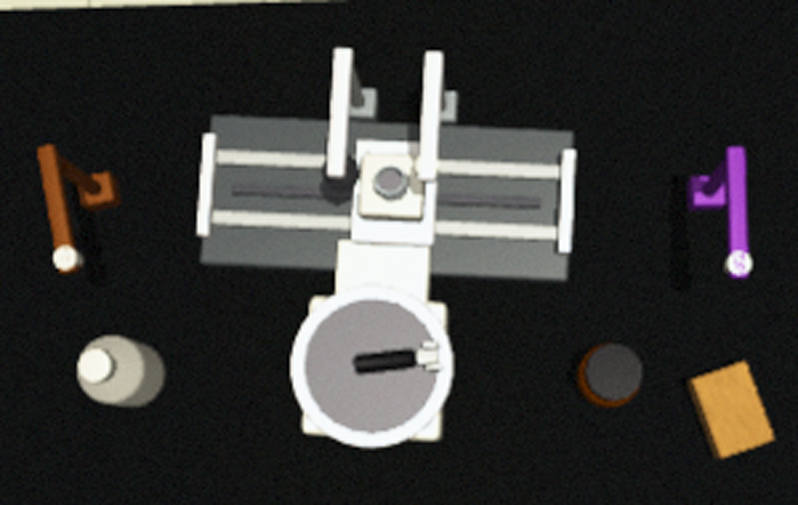

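View pics/scene0c.png

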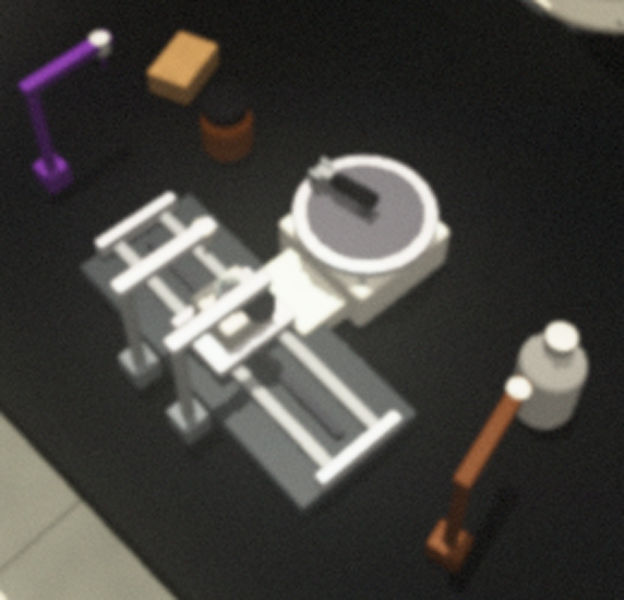

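View pics/top0.png

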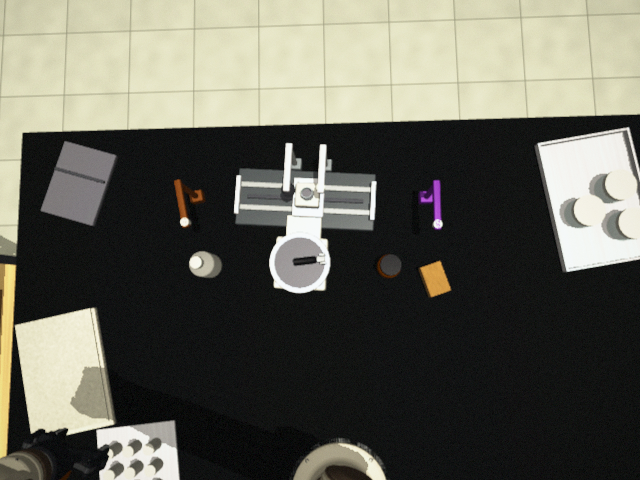

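```bash
cat > h.py <<'E'
import numpy as np
from scipy.spatial.transform import Rotation as R
import cv2,json
from types import SimpleNamespace
K={"scene":(493.933,324.779,244.192),"top":(472.9766,330.801,248.012),"wrist":(416.6406,317.194,247.987)}
P={"scene":([1.13657808,0.55327452,1.06683017],[39.47617734563609,0.7135658163102427,134.7483108752119]),
"top":([0.47856586,-0.02030665,1.23366481],[5.983276287543808,1.5437444807607006,-91.16701621818939])}
def pose(n,p=None):
    o,r=p if p is not None else P[n]
    return np.array(o),R.from_euler('xyz',r,degrees=True).as_matrix()
def ray(n,u,v,p=None):
    f,cx,cy=K[n];o,M=pose(n,p)
    return o,M@np.array([(u-cx)/f,-(v-cy)/f,-1])
def at(n,u,v,z,p=None):
    o,d=ray(n,u,v,p);return o+d*(z-o[2])/d[2]
def proj(n,X,p=None):
    f,cx,cy=K[n];o,M=pose(n,p);c=(np.atleast_2d(X)-o)@M
    return np.c_[cx+f*c[:,0]/-c[:,2],cy-f*c[:,1]/-c[:,2]]
def tri(obs):
    A=np.zeros((3,3));b=np.zeros(3)
    for n,u,v,p in obs:
        o,d=ray(n,u,v,p);d=d/np.linalg.norm(d);Q=np.eye(3)-np.outer(d,d);A+=Q;b+=Q@o
    X=np.linalg.solve(A,b);return X,[float(np.linalg.norm(np.cross(X-ray(*ob)[0],ray(*ob)[1]/np.linalg.norm(ray(*ob)[1])))) for ob in obs]
def snap(n,name):
    from workcell import camera
    c=camera(n);cv2.imwrite(f"pics/{name}.png",c["img"][:,:,::-1])
    p=(list(map(float,c["origin"])),list(map(float,c["rotation"])))
    json.dump(p,open(f"pics/{name}.json","w"));return c["img"],p
def load(name): return json.load(open(f"pics/{name}.json"))
E
python3 - <<'E'
from h import *
t=lambda x,y:(x/2.66+160,y/2.66+125)
s=lambda x,y:(x/2.4+205,y/2.4+180)
def show(l,a,b): 
    X,e=tri([("top",*t(*a),None),("scene",*s(*b),None)]);print(l,X.round(4),np.round(e,4))
show("wheel",(371,365),(366,213))
show("fork",(430,355),(322,175))
show("handle end",(357,364),(374,198))
show("vial",(390,182),(240,276))
show("needle arm front end top",(428,178),(207,226))
show("blower arm front end",(338,175),(290,262))
show("bottle cap",(96,365),(562,337))
show("jar",(614,372),(228,108))
show("box",(738,365),(210,45))
print("corners of bed z=.026",[at("top",*t(*c),.026).round(3) for c in [(211,116),(573,132),(568,279),(202,263)]])
E
```

```text
wheel [0.567  0.0859 0.0792] [0. 0.]
fork [0.5737 0.0299 0.0994] [0.0006 0.0006]
handle end [0.566  0.095  0.1122] [0.0006 0.0006]
vial [0.7287 0.0648 0.1144] [0.0023 0.0023]
needle arm front end top [0.7256 0.0252 0.1542] [0.0022 0.0022]
blower arm front end [0.7173 0.111  0.1747] [0.0102 0.0102]
bottle cap [0.5695 0.3287 0.1193] [0.0001 0.0001]
jar [ 0.5558 -0.1379  0.059 ] [0.0017 0.0017]
box [ 0.5393 -0.223   0.0968] [0.0299 0.0299]
corners of bed z=.026 [array([0.821, 0.246, 0.026]), array([ 0.795, -0.11 ,  0.026]), array([ 0.65 , -0.101,  0.026]), array([0.675, 0.255, 0.026])]
```

{"fn": "apply_moves", "kwargs": {"targets": [1,-1.37,0.6,0,0,0.3,1,2,-2.74,1,0,0,0.6,1,3,-4.1,1.3,0,0,0.9,1,4,-5.5,1.6,0,0,1.2,1,5,-6.85,2,0,0,1.5,1]}}

```text
time: 2.6
ee_pos: [0.3441, 0.3143, 0.289]
tcp_rot: [180.0, 0.0, 167.7]
wrist_force: [1.1, 1.0, -0.2]
opening: 0.085
```

{"fn": "apply_moves", "kwargs": {"targets": [1,-1.37,0.1,0,0,0.3,1,2,-2.74,0.2,0,0,0.6,1,3,-4.1,0.2,0,0,0.9,1,4,-5.5,0.3,0,0,1.2,1,5,-6.85,0.3,0,0,1.5,1]}}

```text
time: 3.1
ee_pos: [0.4916, 0.1123, 0.2982]
tcp_rot: [180.0, 0.1, 176.7]
wrist_force: [1.1, 2.1, 0.3]
opening: 0.0851
```

{"fn": "apply_moves", "kwargs": {"targets": [0.5,-0.7,0,0,0,0.3,1,1,-1.37,0,0,0,0.5,1,1,-1.37,0,0,0,0.5,1,1,-1.37,0,0,0,0.5,1]}}

```text
time: 3.5
ee_pos: [0.5207, 0.073, 0.2975]
tcp_rot: [180.0, -0.0, 179.6]
wrist_force: [-0.5, 1.2, -0.6]
opening: 0.0858
```

Run:
```python
from h import *
i,p=snap("wrist","w1");print(p)
from workcell import bot,recognise
for q in ["handle_grip","handle_pivot","vial_mouth","needle_tip","blower_tip"]:
    print(q,[( [round(float(v)) for v in d["box"]],round(float(d["conf"]),2)) for d in recognise(q,"wrist")][:4])
o=bot.get_obs();print(o["time"],o["ee_pos"],o["tcp_rot"])
```

```text
([0.4497143970324284, 0.07331797670661766, 0.44010050096009007], [-16.05475398910343, 0.017049770632964034, 89.48524060982227])
handle_grip [([255, 261, 346, 288], 0.89), ([248, 181, 414, 340], 0.73)]
handle_pivot [([246, 184, 411, 340], 0.64)]
vial_mouth [([269, 356, 351, 444], 0.92)]
needle_tip [([547, 379, 639, 402], 0.8), ([30, 366, 76, 403], 0.71)]
blower_tip []
3.8 [0.52032475 0.07389773 0.29789162] [1.79994808e+02 2.11934258e-02 1.79704610e+02]
```

View pics/w1.png

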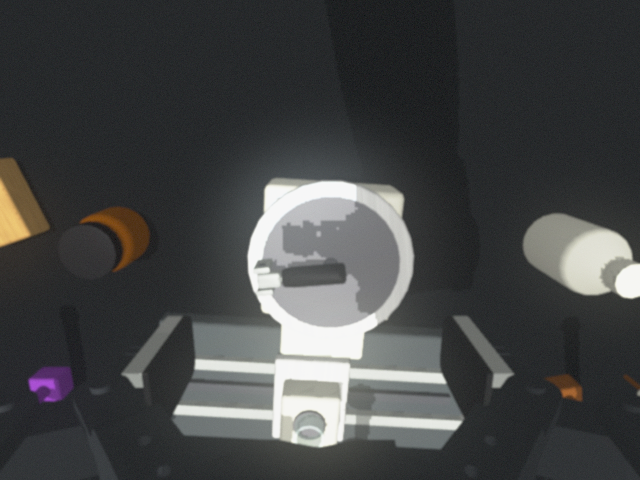

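{"fn": "apply_moves", "kwargs": {"targets": [0.2,0,0,0,0,-1.4,1,0.4,0,-0.2,0,0,-2.8,1,0.6,-0.1,-0.4,0,0,-4.2,1,0.8,-0.2,-0.6,0,0,-5.6,1,1,-0.3,-0.8,0,0,-7,1]}}

```text
time: 4.3
ee_pos: [0.5507, 0.0646, 0.2736]
tcp_rot: [180.0, 0.0, 137.3]
wrist_force: [0.3, -0.6, -0.1]
opening: 0.0854
```

{"fn": "apply_moves", "kwargs": {"targets": [0,0,0,0,0,-1.4,1,0,0,0,0,0,-2.8,1,0,0,0,0,0,-4.2,1,0,0,0,0,0,-5.6,1,0,0,0,0,0,-6.6,1]}}

```text
time: 4.8
ee_pos: [0.5505, 0.0647, 0.2738]
tcp_rot: [180.0, -0.0, 97.8]
wrist_force: [0.0, 1.0, 0.2]
opening: 0.0852
```

{"fn": "apply_moves", "kwargs": {"targets": [0,0,0,0,0,-0.2,1,0,0,0,0,0,-0.2,1]}}

```text
time: 5.0
ee_pos: [0.5506, 0.0645, 0.2738]
tcp_rot: [180.0, -0.0, 97.0]
wrist_force: [-0.6, 0.0, -0.6]
opening: 0.0854
```

Run:
```python
from h import *
i,p=snap("wrist","w2");print(p)
from workcell import bot
o=bot.get_obs();print(o["time"],o["ee_pos"],o["tcp_rot"])
```

```text
([0.5411951670227426, 0.1339892926536371, 0.4163591163580422], [-16.08771433045022, -0.034530085136028656, 6.916887686635216])
5.05 [0.55059656 0.06442789 0.27370281] [1.79993398e+02 1.06379320e-03 9.70119765e+01]
```

View pics/w2.png

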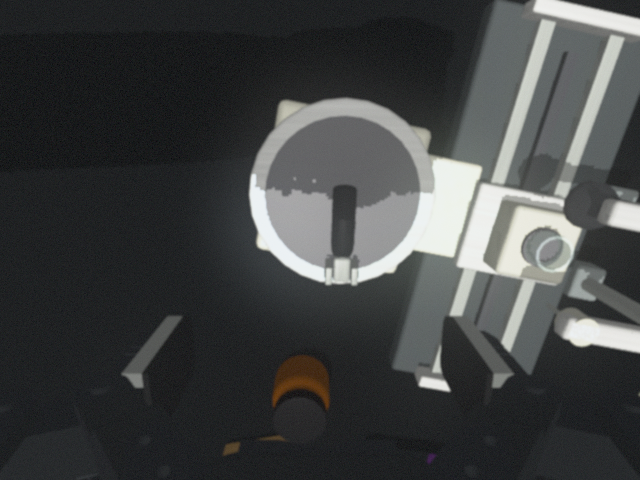

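Run:
```python
import cv2
a=cv2.imread("pics/w2.png")[160:370,440:640]; cv2.imwrite("pics/w2c.png",cv2.convertScaleAbs(cv2.resize(a,None,fx=2.85,fy=2.85,interpolation=cv2.INTER_CUBIC),alpha=1.3,beta=10))
a=cv2.imread("pics/w2.png")[90:295,240:445]; cv2.imwrite("pics/w2d.png",cv2.resize(a,None,fx=2.9,fy=2.9,interpolation=cv2.INTER_CUBIC))
```

```text
(no output)
```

View pics/w2c.png

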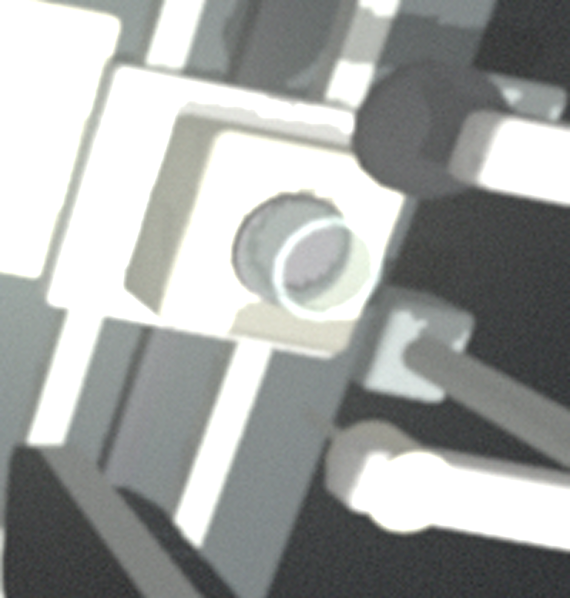

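View pics/w2d.png

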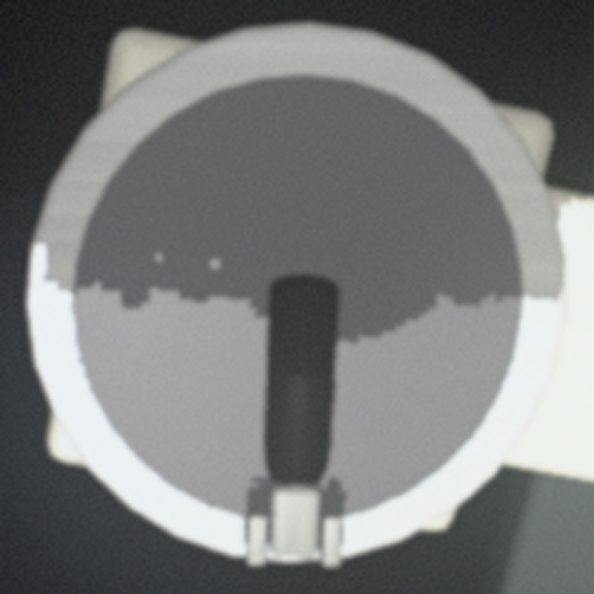

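Run:
```python
from h import *
p=load("w2")
c=lambda x,y:(x/2.85+440,y/2.85+160)
d=lambda x,y:(x/2.9+240,y/2.9+90)
vm=at("wrist",*c(328,267),.106,p); nt=at("wrist",*c(306,411),.120,p)
w=at("wrist",*d(296,290),.085,p)
print("vial",vm,"needle",nt,"wheel",w)
fk=at("wrist",*d(296,525),.112,p); he=at("wrist",*d(304,285),.114,p);print("fork",fk,"handle end",he)
w1=load("w1");
X,e=tri([("wrist",*d(296,290),p),("wrist",331,258,w1)]);print("wheel tri",X,e)
X,e=tri([("wrist",*c(328,267),p),("wrist",309,424,w1)]);print("vial tri",X,e)
X,e=tri([("wrist",*d(302,378),p),("wrist",313,275,w1)]);print("handle mid tri",X,e)
```

```text
vial [0.7366006  0.06284664 0.106     ] needle [0.73317029 0.02573018 0.12      ] wheel [0.56677047 0.08920261 0.085     ]
fork [0.57326009 0.0307852  0.112     ] handle end [0.56634737 0.0946028  0.114     ]
wheel tri [0.56887021 0.0855881  0.06030385] [0.00033362759079936095, 0.00033362759079935125]
vial tri [0.75259695 0.05883774 0.07239451] [0.005358256296780272, 0.005358256296780279]
handle mid tri [0.5701936  0.06875666 0.1042212 ] [0.00026239141451232784, 0.0002623914145123558]
```

Run:
```python
from h import *
from scipy.optimize import least_squares
p=load("w2")
img=cv2.imread("pics/w2.png").astype(float).mean(2)
img=cv2.GaussianBlur(img,(3,3),0)
# radial edge search from dark outside
c=np.array([.567,.0875]);pts=[]
for a in np.radians(np.arange(0,360,4)):
    rs=np.arange(.065,.085,.0005)
    X=np.c_[c[0]+rs*np.cos(a),c[1]+rs*np.sin(a),np.full(len(rs),.085)]
    uv=proj("wrist",X,p).astype(np.float32)
    v=cv2.remap(img.astype(np.float32),uv[:,0].reshape(1,-1),uv[:,1].reshape(1,-1),cv2.INTER_LINEAR)[0]
    g=np.diff(v);k=g.argmin()
    if g[k]<-8: pts.append(X[k,:2]+.00025*np.array([np.cos(a),np.sin(a)]))
pts=np.array(pts);print(len(pts))
f=lambda q:np.hypot(*(pts-q[:2]).T)-q[2]
r=least_squares(f,[.567,.0875,.075],loss="soft_l1",f_scale=.0005);print(r.x,np.abs(f(r.x)).mean())
t=lambda x,y:(x/2.66+160,y/2.66+125)
```

```text
76
[0.56753782 0.08435657 0.07452344] 0.0013513646060616992
```

Run:
```python
from h import *
from scipy.optimize import least_squares
for name,n,p in [("w2","wrist",load("w2")),("w1","wrist",load("w1")),("top0","top",None),("scene0","scene",None)]:
    img=cv2.imread(f"pics/{name}.png").astype(np.float32).mean(2)
    c=np.array([.567,.0865]);pts=[];A=[]
    for it in range(3):
        pts=[];A=[]
        for a in np.radians(np.arange(0,360,4)):
            rs=np.arange(.069,.081,.0005)
            X=np.c_[c[0]+rs*np.cos(a),c[1]+rs*np.sin(a),np.full(len(rs),.085)]
            uv=proj(n,X,p).astype(np.float32)
            v=cv2.remap(img,uv[:,0].reshape(1,-1),uv[:,1].reshape(1,-1),cv2.INTER_LINEAR)[0]
            g=np.diff(cv2.GaussianBlur(v.reshape(1,-1),(7,1),1.5)[0]);k=g.argmin()
            if g[k]<-1.5 and 1<k<len(g)-2: pts.append(X[k,:2]+.00025*np.array([np.cos(a),np.sin(a)]));A.append(np.degrees(a))
        pts=np.array(pts)
        f=lambda q:np.hypot(*(pts-q[:2]).T)-q[2]
        r=least_squares(f,[*c,.075],loss="cauchy",f_scale=.0004);c=r.x[:2]
    print(name,len(pts),r.x.round(5),np.median(np.abs(f(r.x))))
```

```text
w2 77 [0.56746 0.08418 0.07429] 6.0139307460418956e-05
w1 75 [0.56704 0.08377 0.07441] 0.00032858654712879243
top0 70 [0.56728 0.08617 0.07498] 0.0004925998608199048
scene0 89 [0.56939 0.08495 0.07532] 0.0005032911578118915
```

{"fn": "apply_moves", "kwargs": {"targets": [0.3,0.2,-1.2,0,0,-0.1,1,0.62,0.33,-2.5,0,0,-0.2,1,0.62,0.33,-3.5,0,0,-0.2,1,0.62,0.33,-4,0,0,-0.2,1,0.62,0.33,-4,0,0,-0.2,1]}}

```text
time: 5.55
ee_pos: [0.5683, 0.074, 0.1518]
tcp_rot: [-179.8, 0.0, 95.7]
wrist_force: [0.3, 0.1, 0.8]
opening: 0.0858
```

Run:
```python
from h import *
i,p=snap("wrist","w3");print(p)
from workcell import bot
o=bot.get_obs();print(o["time"],o["ee_pos"],o["tcp_rot"])
```

```text
([0.5609266785568818, 0.14371405425453035, 0.29445683868384315], [-16.09376376662465, 0.16335931549760474, 5.649749565876184])
5.6 [0.56898821 0.07405855 0.15387249] [-1.79963682e+02  2.55906735e-03  9.56959272e+01]
```

View pics/w3.png

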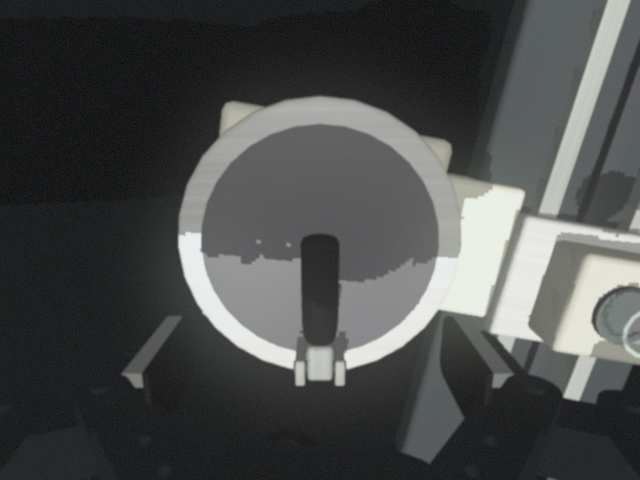

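Run:
```python
from h import *
p=load("w3")
print(at("wrist",320,238,.109,p),at("wrist",320,343,.108,p),at("wrist",320,355,.112,p),at("wrist",320,380,.105,p))
print(proj("wrist",[[.5738,.0267,.105],[.569,.0745,.105],[.5668,.0963,.105],[.5675,.0844,.085]],p))
```

```text
[0.56648199 0.09530148 0.109     ] [0.57193957 0.04120192 0.108     ] [0.57236343 0.03685325 0.112     ] [0.57427045 0.01818941 0.105     ]
[[320.74838686 365.57246332]
 [320.8367329  277.83475756]
 [320.85793191 233.84475614]
 [319.67962135 246.59365139]]
```

{"fn": "apply_moves", "kwargs": {"targets": [0,0,-0.7,0,0,0,1,0,0,-1.4,0,0,0,0.8,0,0,-1.8,0,0,0,0.6,0,0,-2.05,0,0,0,0.5,0,0,-2.05,0,0,0,0.4], "newtons": 25}}

```text
time: 6.1
ee_pos: [0.5693, 0.074, 0.0924]
tcp_rot: [180.0, -0.0, 95.6]
wrist_force: [-0.5, -0.2, 0.3]
opening: 0.0342
```

{"fn": "apply_moves", "kwargs": {"targets": [0,0,0,0,0,0,0,0,0,0,0,0,0,0,0,0,0,0,0,0,0,0,0,0,0,0,0,0,0,0,0,0,0,0,0]}}

```text
time: 6.6
ee_pos: [0.5694, 0.0742, 0.0926]
tcp_rot: [180.0, -0.0, 95.6]
wrist_force: [-2.6, 1.3, 3.6]
opening: 0.0169
```

Run:
```python
from h import *
i,p=snap("wrist","w4")
from workcell import bot
o=bot.get_obs();print(o["time"],o["ee_pos"],o["tcp_rot"],o["wrist_force"],o["opening"])
```

```text
6.65 [0.56942469 0.07418956 0.09254356] [ 1.79967752e+02 -6.06029569e-03  9.56464343e+01] [-3.02225166  0.87171924  3.96970742] 0.01699904115630613
```

View pics/w4.png

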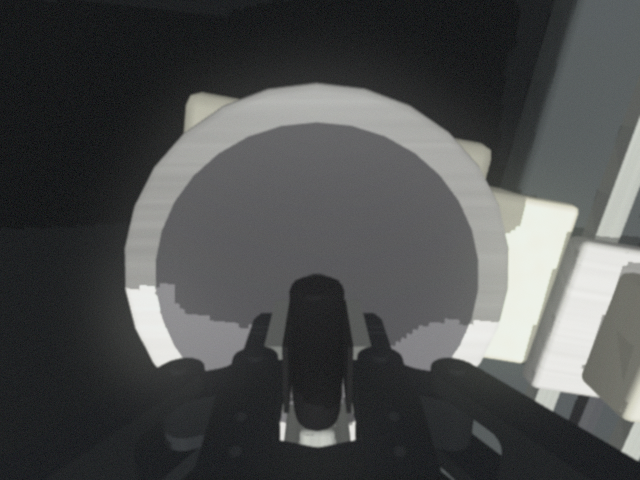

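{"fn": "apply_moves", "kwargs": {"targets": [0,-0.02,0.28,0,0,0,0,0.01,-0.1,0.55,0,0,0,0,0.02,-0.22,0.8,0,0,0,0,0.04,-0.38,1.03,0,0,0,0,0.06,-0.58,1.23,0,0,0,0]}}

```text
time: 7.15
ee_pos: [0.571, 0.0565, 0.1293]
tcp_rot: [-180.0, -0.0, 95.7]
wrist_force: [1.3, 2.3, -8.1]
opening: 0.0173
```

{"fn": "apply_moves", "kwargs": {"targets": [0.02,-0.22,0.16,0,0,0,0,0.05,-0.48,0.28,0,0,0,0,0.08,-0.75,0.35,0,0,0,0,0.1,-1.02,0.37,0,0,0,0,0.1,-1.05,0.37,0,0,0,0]}}

```text
time: 7.65
ee_pos: [0.5743, 0.0247, 0.1415]
tcp_rot: [179.9, -0.1, 95.6]
wrist_force: [-2.4, 6.0, 3.0]
opening: 0.017
```

Run:
```python
from h import *
i,p=snap("wrist","w5");snap("scene","s5")
a=cv2.imread("pics/s5.png")[180:430,205:465]; cv2.imwrite("pics/s5c.png",cv2.resize(a,None,fx=2.4,fy=2.4,interpolation=cv2.INTER_CUBIC))
from workcell import bot
o=bot.get_obs();print(o["time"],o["ee_pos"],o["tcp_rot"],o["wrist_force"],o["torque"],o["opening"])
```

```text
7.75 [0.57431528 0.02485753 0.14149031] [ 1.79911132e+02 -2.59883352e-02  9.56154795e+01] [-2.92531272  2.31730603  3.43263531] [0.86599184 0.59239924 0.01924072] 0.01735579504907868
```

View pics/w5.png

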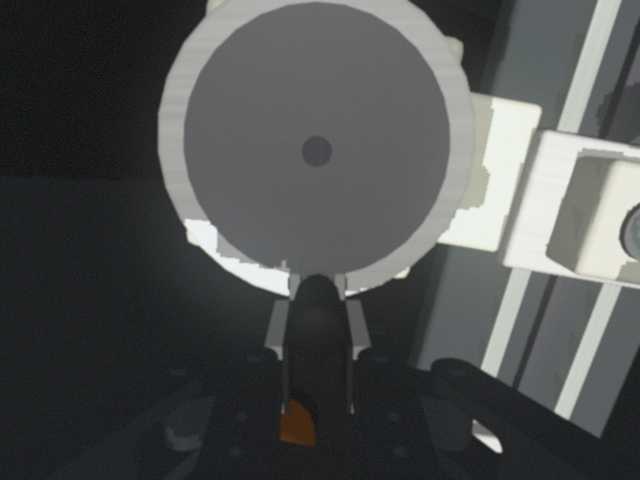

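View pics/s5c.png

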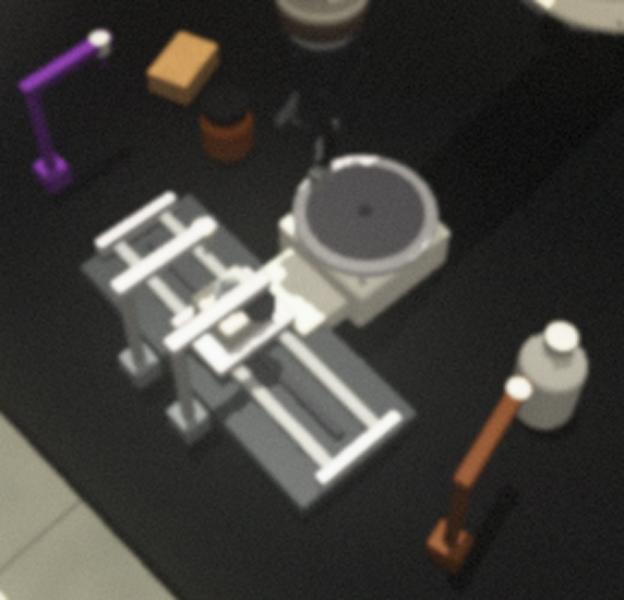

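Run:
```python
from h import *
p=load("w5");print(at("wrist",316.5,151,.085,p))
c=np.array([.5675,.0843]);q=np.array([.5743,.0250])
d=q-c;print(np.hypot(*d),np.degrees(np.arctan2(d[1],d[0])))
# plan: radius .0577 clockwise
a0=-83.6
P0=c+.0577*np.array([np.cos(np.radians(a0)),np.sin(np.radians(a0))])
for k in range(0,36):
    a=np.radians(a0-10*k);P=c+.0577*np.array([np.cos(a),np.sin(a)]);print(10*k,((P-P0)/.03).round(2))
```

```text
[0.5675064  0.08408663 0.085     ]
0.059688608628447694 -83.45839931297473
0 [0. 0.]
10 [-0.34 -0.01]
20 [-0.67  0.04]
30 [-0.98  0.15]
40 [-1.28  0.31]
50 [-1.54  0.52]
60 [-1.76  0.77]
70 [-1.94  1.06]
80 [-2.06  1.37]
90 [-2.13  1.7 ]
100 [-2.13  2.03]
110 [-2.08  2.36]
120 [-1.98  2.68]
130 [-1.82  2.98]
140 [-1.61  3.24]
150 [-1.36  3.46]
160 [-1.07  3.63]
170 [-0.76  3.76]
180 [-0.43  3.82]
190 [-0.09  3.83]
200 [0.24 3.78]
210 [0.56 3.67]
220 [0.85 3.51]
230 [1.11 3.3 ]
240 [1.33 3.05]
250 [1.51 2.77]
260 [1.63 2.45]
270 [1.7  2.13]
280 [1.71 1.79]
290 [1.66 1.46]
300 [1.55 1.14]
310 [1.39 0.85]
320 [1.18 0.58]
330 [0.93 0.36]
340 [0.64 0.19]
350 [0.33 0.07]
```

{"fn": "apply_moves", "kwargs": {"targets": [-0.34,-0.01,0,0,0,0,0,-0.67,0.04,0,0,0,0,0,-0.98,0.15,0,0,0,0,0,-1.28,0.31,0,0,0,0,0,-1.54,0.52,0,0,0,0,0]}}

```text
time: 8.25
ee_pos: [0.5281, 0.039, 0.1415]
tcp_rot: [179.9, 0.2, 95.5]
wrist_force: [0.5, -6.7, 5.5]
opening: 0.017
```

Forces are small. Continue (50→100).

{"fn": "apply_moves", "kwargs": {"targets": [-0.22,0.25,0,0,0,0,0,-0.4,0.54,0,0,0,0,0,-0.52,0.85,0,0,0,0,0,-0.59,1.18,0,0,0,0,0,-0.59,1.51,0,0,0,0,0]}}

```text
time: 8.75
ee_pos: [0.5116, 0.086, 0.1413]
tcp_rot: [179.8, 0.1, 95.6]
wrist_force: [8.9, -5.7, 2.0]
opening: 0.017
```

{"fn": "apply_moves", "kwargs": {"targets": [0.05,0.33,0,0,0,0,0,0.15,0.65,0,0,0,0,0,0.31,0.95,0,0,0,0,0,0.52,1.21,0,0,0,0,0,0.77,1.43,0,0,0,0,0]}}

```text
time: 9.25
ee_pos: [0.5364, 0.126, 0.1413]
tcp_rot: [179.6, 0.5, 95.5]
wrist_force: [12.0, -24.5, 4.3]
opening: 0.0166
```

Run:
```python
from h import *
i,p=snap("wrist","w6")
from workcell import bot
o=bot.get_obs();print(o["time"],o["ee_pos"],o["tcp_rot"],o["wrist_force"],o["torque"],o["opening"])
```

```text
9.3 [0.53748317 0.12653541 0.14137892] [179.58495667   0.46226311  95.47618148] [ 12.60052989 -21.56993741   3.6756613 ] [-4.11511918 -2.76751417 -0.1494497 ] 0.017049695935328516
```

View pics/w6.png

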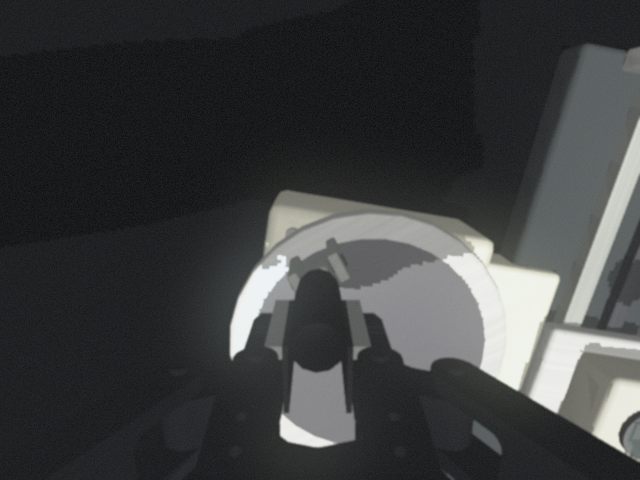

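Run:
```python
from h import *
c=np.array([.5675,.0842])
for name,fk,top in [("w5",(317,285),(318,330)),("w6",(317,263),(320,345))]:
    p=load(name)
    for z in (.105,.112):
        X=at("wrist",*fk,z,p);d=X[:2]-c;print(name,X,np.hypot(*d),np.degrees(np.arctan2(d[1],d[0])))
    print(" top at .175",at("wrist",*top,.175,p))
    # expected pix of upright handle
    for a in ((-83.6,) if name=="w5" else (-230,-233,-236,-240)):
        q=c+.058*np.array([np.cos(np.radians(a)),np.sin(np.radians(a))])
        print(a,proj("wrist",[[*q,.105],[*q,.121],[*q,.175]],p).round(0).tolist())
im=cv2.imread("pics/w6.png")[200:400,220:420];cv2.imwrite("pics/w6c.png",cv2.convertScaleAbs(cv2.resize(im,None,fx=3,fy=3,interpolation=cv2.INTER_CUBIC),alpha=1.8,beta=15))
im=cv2.imread("pics/w5.png")[200:400,220:420];cv2.imwrite("pics/w5c.png",cv2.convertScaleAbs(cv2.resize(im,None,fx=3,fy=3,interpolation=cv2.INTER_CUBIC),alpha=1.8,beta=15))
```

```text
w5 [0.57340002 0.02539534 0.105     ] 0.05909989853493385 -84.27054004096134
w5 [0.57312866 0.02808306 0.112     ] 0.056398521797966464 -84.27225463700124
 top at .175 [0.57231402 0.0384795  0.175     ]
-83.6 [[318.0, 283.0], [319.0, 296.0], [320.0, 367.0]]
w6 [0.53469626 0.13708452 0.105     ] 0.062232287372311 121.81091263460851
w6 [0.53443012 0.1394278  0.112     ] 0.06437178461060979 120.91276878235186
 top at .175 [0.53528214 0.13548943 0.175     ]
-230 [[306.0, 280.0], [305.0, 293.0], [301.0, 364.0]]
-233 [[311.0, 276.0], [311.0, 290.0], [309.0, 359.0]]
-236 [[317.0, 273.0], [317.0, 286.0], [318.0, 355.0]]
-240 [[325.0, 269.0], [326.0, 282.0], [331.0, 349.0]]
```

View pics/w6c.png

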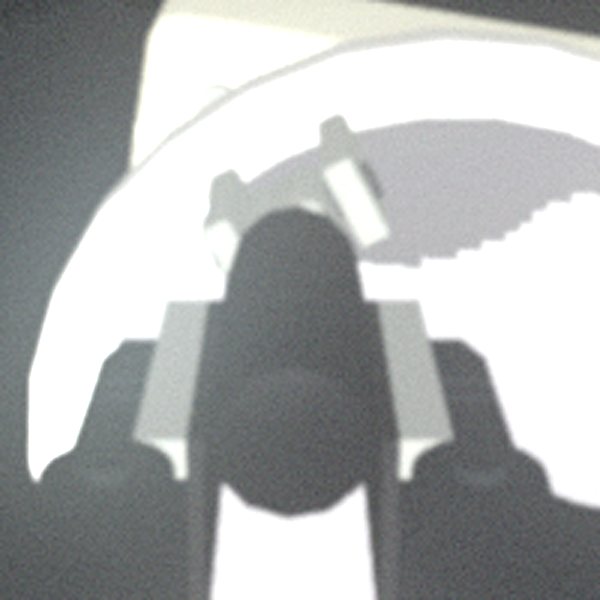

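View pics/w5c.png

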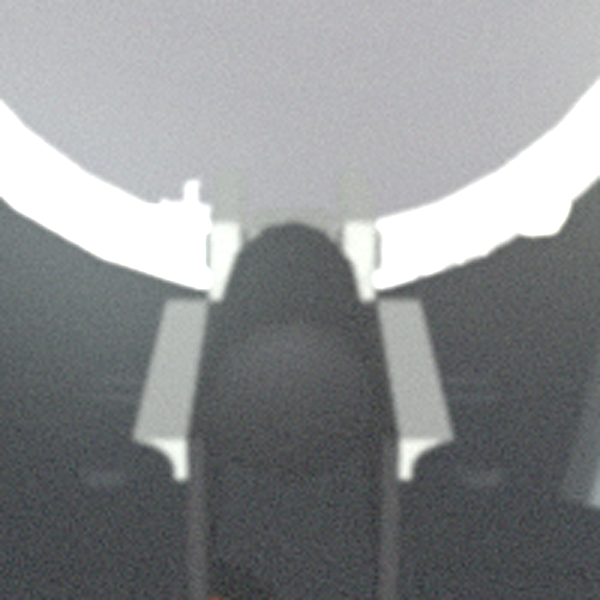

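{"fn": "apply_moves", "kwargs": {"targets": [0.06,0,0,0,0,0,0.4,0.12,0,0,0,0,0,0.4,0.12,0.16,0,0,0,0,0.4,0.12,0.16,0,0,0,0,0.4]}}

```text
time: 9.7
ee_pos: [0.5366, 0.1345, 0.1399]
tcp_rot: [-180.0, -0.0, 95.7]
wrist_force: [0.6, -0.1, 0.6]
opening: 0.034
```

Run:
```python
from h import *
i,p=snap("wrist","w7")
from workcell import bot
o=bot.get_obs();print(o["time"],o["ee_pos"],o["wrist_force"],o["opening"])
c=np.array([.5675,.0842])
for a in (-230,-234,-236,-238,-240):
        q=c+.058*np.array([np.cos(np.radians(a)),np.sin(np.radians(a))])
        print(a,q,proj("wrist",[[*q,.105],[*q,.121],[*q,.175]],p).round(0).tolist())
im=cv2.imread("pics/w7.png")[200:400,220:420];cv2.imwrite("pics/w7c.png",cv2.convertScaleAbs(cv2.resize(im,None,fx=3,fy=3,interpolation=cv2.INTER_CUBIC),alpha=1.8,beta=15))
```

```text
9.75 [0.53662403 0.13433072 0.13998465] [-0.0929596   0.21863072 -0.18790428] 0.03447451557919989
-230 [0.53021832 0.12863058] [[304.0, 298.0], [303.0, 313.0], [297.0, 391.0]]
-234 [0.53340846 0.13112299] [[311.0, 294.0], [311.0, 309.0], [308.0, 384.0]]
-236 [0.53506681 0.13228418] [[315.0, 292.0], [315.0, 306.0], [314.0, 381.0]]
-238 [0.53676468 0.13338679] [[319.0, 290.0], [319.0, 304.0], [320.0, 379.0]]
-240 [0.5385     0.13442947] [[323.0, 288.0], [324.0, 302.0], [326.0, 376.0]]
```

View pics/w7c.png

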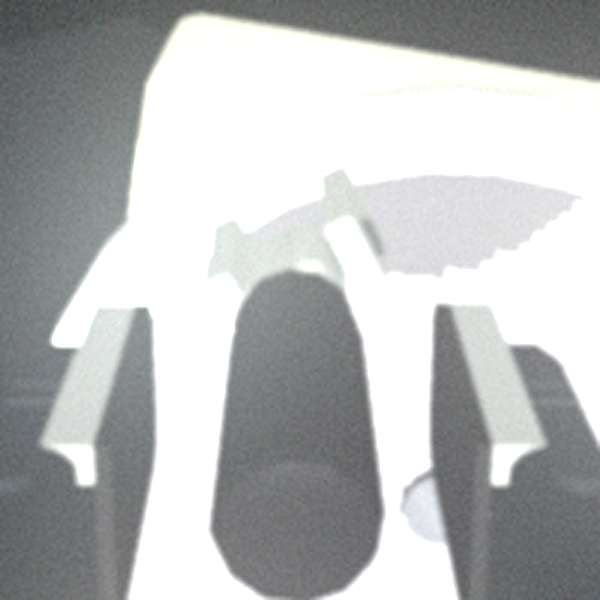

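Run:
```python
import numpy as np
c=np.array([.5675,.0842]);P0=np.array([.5368,.1342])
for k in range(0,19):
    a=np.radians(-238-10*k);P=c+.0582*np.array([np.cos(a),np.sin(a)])+[0,.0008];print(10*k,((P-P0)/.03).round(2))
```

```text
0 [-0.    0.01]
10 [0.3  0.16]
20 [0.62 0.26]
30 [0.96 0.3 ]
40 [1.29 0.28]
50 [1.62 0.21]
60 [1.93 0.07]
70 [ 2.22 -0.11]
80 [ 2.47 -0.34]
90 [ 2.67 -0.61]
100 [ 2.82 -0.91]
110 [ 2.92 -1.24]
120 [ 2.96 -1.57]
130 [ 2.94 -1.91]
140 [ 2.87 -2.24]
150 [ 2.74 -2.55]
160 [ 2.55 -2.83]
170 [ 2.32 -3.08]
180 [ 2.05 -3.29]
```

{"fn": "apply_moves", "kwargs": {"targets": [0,0,0,0,0,0,0,0,0,0,0,0,0,0,0,0,0,0,0,0,0], "newtons": 25}}

```text
time: 10.05
ee_pos: [0.5369, 0.1339, 0.1403]
tcp_rot: [180.0, -0.0, 95.6]
wrist_force: [0.3, 2.3, 1.1]
opening: 0.0169
```

{"fn": "apply_moves", "kwargs": {"targets": [0.3,0.16,0,0,0,0,0,0.62,0.26,0,0,0,0,0,0.96,0.3,0,0,0,0,0,1.29,0.28,0,0,0,0,0,1.62,0.21,0,0,0,0,0]}}

```text
time: 10.55
ee_pos: [0.5864, 0.1402, 0.1402]
tcp_rot: [-180.0, -0.0, 95.7]
wrist_force: [-4.5, -1.2, 4.3]
opening: 0.0171
```

{"fn": "apply_moves", "kwargs": {"targets": [0.31,-0.14,0,0,0,0,0,0.6,-0.32,0,0,0,0,0,0.85,-0.55,0,0,0,0,0,1.05,-0.82,0,0,0,0,0,1.2,-1.12,0,0,0,0,0]}}

```text
time: 11.05
ee_pos: [0.6222, 0.1059, 0.1402]
tcp_rot: [180.0, -0.0, 95.6]
wrist_force: [-2.7, 4.4, 3.9]
opening: 0.0171
```

{"fn": "apply_moves", "kwargs": {"targets": [0.1,-0.33,0,0,0,0,0,0.14,-0.66,0,0,0,0,0,0.12,-1,0,0,0,0,0,0.05,-1.33,0,0,0,0,0,-0.08,-1.64,0,0,0,0,0]}}

```text
time: 11.55
ee_pos: [0.6189, 0.0565, 0.1402]
tcp_rot: [180.0, -0.0, 95.6]
wrist_force: [-1.9, 6.0, 3.7]
opening: 0.017
```

Run:
```python
from h import *
i,p=snap("wrist","w8");print(p);snap("top","t8")
from workcell import bot
o=bot.get_obs();print(o["time"],o["ee_pos"],o["wrist_force"],o["opening"])
```

```text
([0.6111257680435411, 0.12612754339864496, 0.2828163266916924], [-16.073916712372686, -0.03568028058665327, 5.568022274974108])
11.65 [0.61817956 0.05558708 0.14016906] [-3.6510834  -2.00837573  3.43757349] 0.017261753028879216
```

View pics/w8.png

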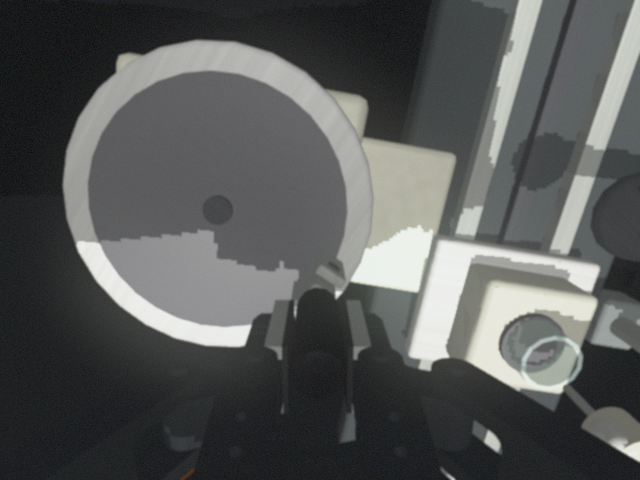

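Run:
```python
from h import *
im=cv2.imread("pics/w8.png")[300:450,480:640];cv2.imwrite("pics/w8c.png",cv2.convertScaleAbs(cv2.resize(im,None,fx=4,fy=4,interpolation=cv2.INTER_CUBIC),alpha=1.5,beta=15))
```

```text
(no output)
```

View pics/w8c.png

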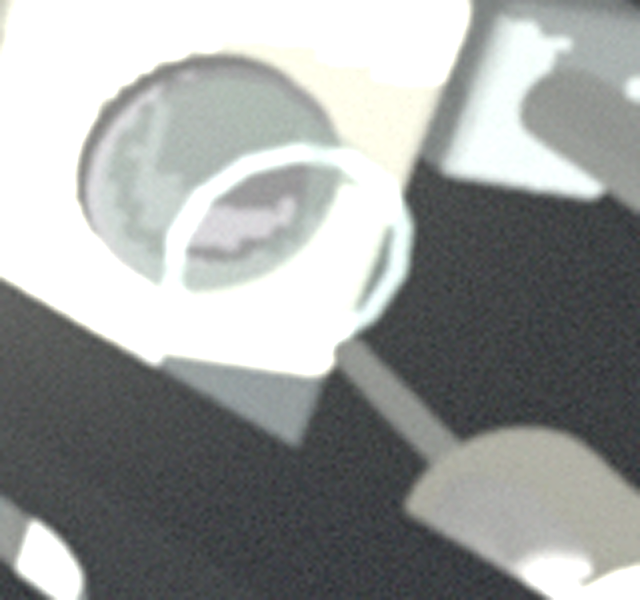

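Run:
```python
from h import *
im=cv2.imread("pics/w8.png")[350:420,540:610].astype(float)
a=np.clip((im-120)*1.9,0,255).astype(np.uint8); b=np.clip(im*2.2,0,255).astype(np.uint8)
im2=cv2.imread("pics/w2.png")[280:350,520:590].astype(float)
c=np.clip((im2-20)*1.6,0,255).astype(np.uint8); d=np.clip((im2-60)*2.5,0,255).astype(np.uint8)
z=lambda x:cv2.resize(x,(390,290),interpolation=cv2.INTER_CUBIC)
cv2.imwrite("pics/cmp.png",np.vstack([np.hstack([z(a),z(b)]),np.hstack([z(c),z(d)])]))
```

```text
(no output)
```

View pics/cmp.png

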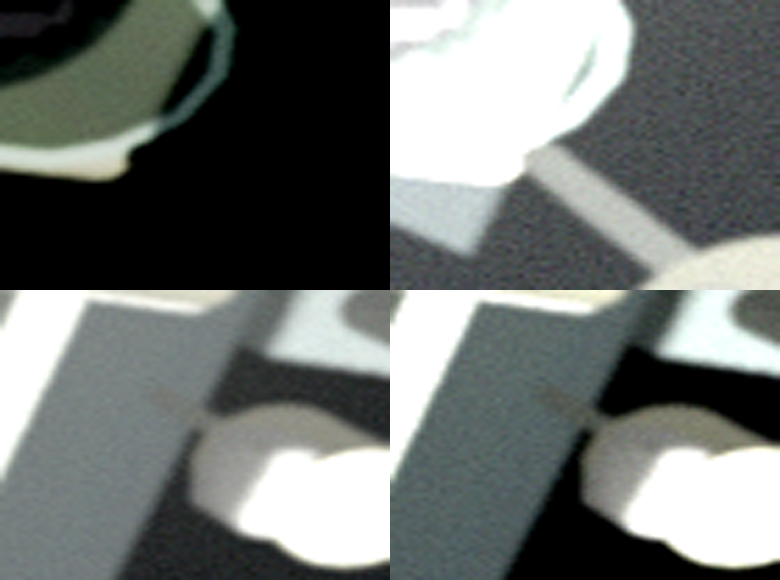

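Run:
```python
from h import *
yf=np.array([.0698,.9976]);xf=np.array([.9976,-.0698]);c=np.array([.5675,.0842])
F=lambda X:(round(float((X[:2]-c)@xf)*1000,1),round(float((X[:2]-c)@yf)*1000,1))
p2,p8=load("w2"),load("w8")
print("vial w2",F(at("wrist",554.7,253.5,.106,p2)),"needle w2",F(at("wrist",546.8,302.5,.12,p2)))
print("vial w8",F(at("wrist",552,361.2,.106,p8)),"needle w8",F(at("wrist",563.3,387.2,.12,p8)))
X,e=tri([("wrist",546.8,302.5,p2),("wrist",563.3,387.2,p8)]);print(X,e,F(X))
```

```text
vial w2 (169.8, -9.4) needle w2 (168.4, -45.5)
vial w8 (169.6, -42.4) needle w8 (168.6, -47.3)
[0.72769134 0.0294486  0.12673477] [0.0002789190207862981, 0.00027891902078628955] (163.6, -43.4)
```

Run:
```python
from h import *
yf=np.array([.0698,.9976]);xf=np.array([.9976,-.0698]);c=np.array([.5675,.0842])
for name in("w2","w8"):
    p=load(name);print(name)
    for y in (-.043,-.0445,-.046,-.0475):
        q=c+.1697*xf+y*yf
        print(y,proj("wrist",[[*q,z] for z in (.12,.13,.14,.15)],p).round(1).tolist())
```

```text
w2
-0.043 [[549.5, 299.9], [556.7, 305.2], [564.3, 310.8], [572.5, 316.9]]
-0.0445 [[548.8, 301.6], [556.0, 307.0], [563.6, 312.7], [571.7, 318.8]]
-0.046 [[548.1, 303.4], [555.3, 308.8], [562.9, 314.6], [571.0, 320.7]]
-0.0475 [[547.5, 305.2], [554.6, 310.6], [562.2, 316.4], [570.2, 322.6]]
w8
-0.043 [[568.8, 379.4], [582.5, 393.0], [597.8, 408.2], [614.9, 425.3]]
-0.0445 [[567.7, 382.2], [581.3, 396.0], [596.5, 411.4], [613.5, 428.6]]
-0.046 [[566.6, 385.1], [580.1, 399.0], [595.2, 414.5], [612.0, 431.9]]
-0.0475 [[565.5, 388.0], [578.9, 402.0], [593.9, 417.6], [610.6, 435.1]]
```

{"fn": "apply_moves", "kwargs": {"targets": [-0.19,-0.28,0,0,0,0,0,-0.42,-0.53,0,0,0,0,0,-0.69,-0.74,0,0,0,0,0,-0.84,-0.83,0,0,0,0,0,-0.84,-0.83,0,0,0,0,0]}}

```text
time: 12.15
ee_pos: [0.5926, 0.0321, 0.1402]
tcp_rot: [-180.0, -0.0, 95.6]
wrist_force: [-2.1, 4.1, 4.2]
opening: 0.0173
```

Run:
```python
from h import *
i,p=snap("wrist","w9");print(p)
from workcell import bot
o=bot.get_obs();print(o["time"],o["ee_pos"],o["wrist_force"],o["opening"])
im=cv2.imread("pics/w9.png")[230:430,440:640];cv2.imwrite("pics/w9c.png",cv2.convertScaleAbs(cv2.resize(im,None,fx=3,fy=3,interpolation=cv2.INTER_CUBIC),alpha=1.3,beta=15))
yf=np.array([.0698,.9976]);xf=np.array([.9976,-.0698]);c=np.array([.5675,.0842])
q=c+.1697*xf-.0468*yf
t=np.linspace(0,2*np.pi,60)
print("n",proj("wrist",[[*q,z] for z in (.12,.14,.15)],p).round(1).tolist(),"v",proj("wrist",[[*q,.106]],p))
```

```text
([0.5850066996138703, 0.10167351572759382, 0.2828266832193221], [-16.05422027479025, 0.020617057122490623, 5.572634249787244])
12.2 [0.59260089 0.0320861  0.14017247] [-3.35495661  3.36540939  4.19041048] 0.017232139464884454
n [[640.0, 343.4], [678.2, 369.0], [701.0, 384.1]] v [[617.71262486 328.55968749]]
```

View pics/w9.png

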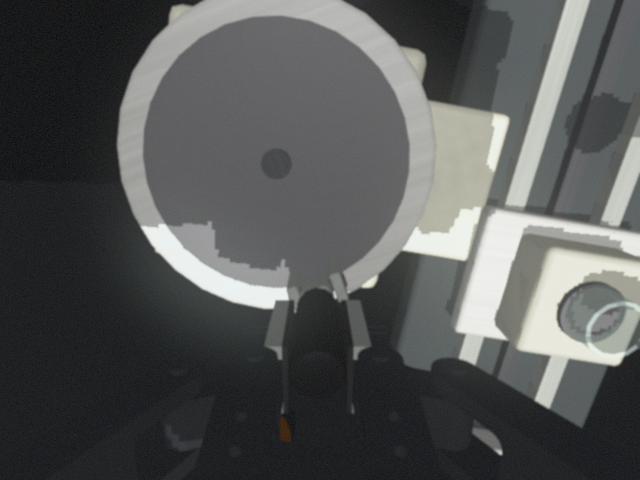

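View pics/w9c.png

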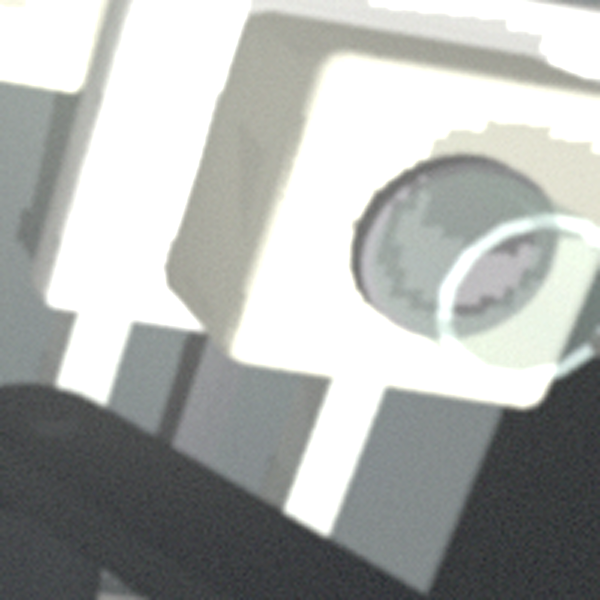

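{"fn": "apply_moves", "kwargs": {"targets": [0,0,0,0,0,0,0.5,0,0,0,0,0,0,0.5,0,0,0.2,0,0,0,0.5,0,0,1.2,0,0,0,0.5,0,0,2.4,0,0,0,0.5]}}

```text
time: 12.7
ee_pos: [0.5931, 0.0321, 0.2119]
tcp_rot: [-179.8, 0.0, 95.6]
wrist_force: [0.7, -0.3, 0.4]
opening: 0.0431
```

{"fn": "apply_moves", "kwargs": {"targets": [-0.2,-1,0.5,0,0,0,0.5,-0.5,-2,0.5,0,0,0,0.5,-0.5,-2.5,0.5,0,0,0,0.5,-0.5,-2.5,0.5,0,0,0,0.5]}}

```text
time: 13.1
ee_pos: [0.5789, -0.0444, 0.2272]
tcp_rot: [180.0, 0.0, 95.5]
wrist_force: [0.6, 0.3, -0.8]
opening: 0.0428
```

Run:
```python
from h import *
i,p=snap("wrist","w10");print(p)
from workcell import bot
o=bot.get_obs();print(o["time"],o["ee_pos"],o["wrist_force"],o["opening"])
yf=np.array([.0698,.9976]);xf=np.array([.9976,-.0698]);c=np.array([.5675,.0842])
q=c+.1697*xf-.0468*yf
print("n",proj("wrist",[[*q,z] for z in (.12,.14,.15)],p).round(1).tolist(),"v",proj("wrist",[[*q,.106]],p))
im=cv2.imread("pics/w10.png")[50:200,490:640];cv2.imwrite("pics/w10c.png",cv2.resize(im,None,fx=4,fy=4,interpolation=cv2.INTER_CUBIC))
```

```text
([0.5713013957077957, 0.02537415465781829, 0.3698003673478706], [-16.111968808468436, -0.02898576022933978, 5.434020808923032])
13.15 [ 0.57892377 -0.04329533  0.22695848] [ 0.68827471 -0.34536427 -1.20475313] 0.04289159664662472
n [[592.5, 154.4], [616.0, 156.7], [629.4, 158.0]] v [[578.12427472 152.99778166]]
```

View pics/w10.png

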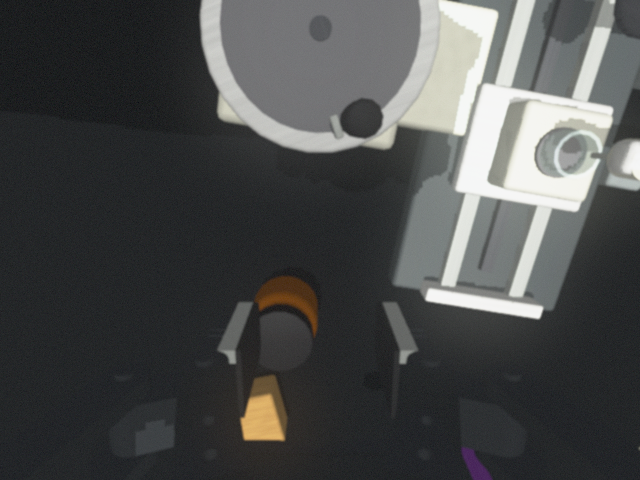

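View pics/w10c.png

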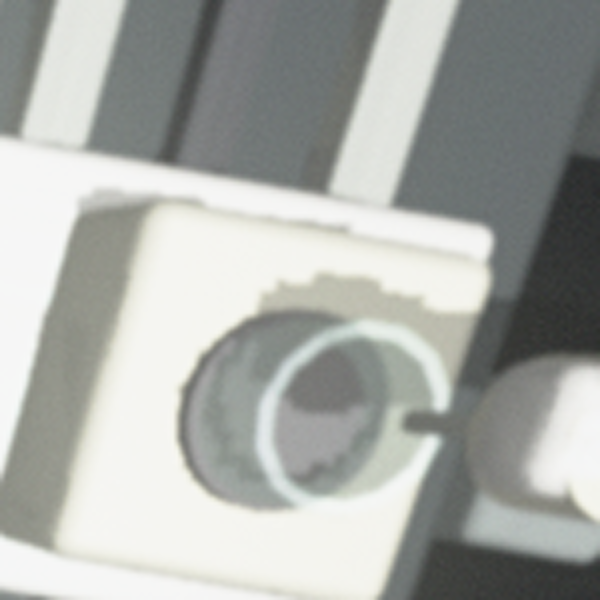

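Run:
```python
from h import *
yf=np.array([.0698,.9976]);xf=np.array([.9976,-.0698]);c=np.array([.5675,.0842])
F=lambda X:(round(float((X[:2]-c)@xf)*1000,1),round(float((X[:2]-c)@yf)*1000,1))
p=load("w10")
print("vial",F(at("wrist",578.3,154,.106,p)),"needle",F(at("wrist",591,155.5,.12,p)))
print("needle line", [F(at("wrist",x/4+490,y/4+50,z,p)) for x,y,z in((404,422,.12),(450,424,.13))])
print("handle",at("wrist",362,118,.175,p),"c",at("wrist",320,28,.085,p))
X,e=tri([("wrist",591,155.5,p),("wrist",546.8,302.5,load("w2"))]);print("needle tri",X,e,F(X))
X,e=tri([("wrist",578.3,154,p),("wrist",617.7,328,load("w9"))]);print("vial tri",X,e,F(X))
q=c+.058*np.array([np.cos(np.radians(-63)),np.sin(np.radians(-63))]);print(q,proj("wrist",[[*q,.175],[*q,.105]],p))
```

```text
vial (170.0, -47.4) needle (169.1, -47.6)
needle line [(169.1, -47.6), (169.1, -47.2)]
handle [0.59092213 0.03139216 0.175     ] c [0.56757313 0.0843807  0.085     ]
needle tri [0.73629181 0.02495503 0.11426005] [0.0002034603003742321, 0.0002034603003741249] (172.5, -47.3)
vial tri [0.73504861 0.02509656 0.10402845] [3.50327007651424e-05, 3.503270076505195e-05] (171.3, -47.3)
[0.59383145 0.03252162] [[368.79171522 116.00626762]
 [355.01962216 119.09713787]]
```

{"fn": "apply_moves", "kwargs": {"targets": [0.1,0.6,0,0,0,1,0.5,0.3,1.5,0,0,0,2,0.5,0.46,2.3,0,0,0,3,0.5,0.46,2.51,0,0,0,3.35,0.5,0.46,2.51,0,0,0,3.35,0.5]}}

```text
time: 13.65
ee_pos: [0.5926, 0.0342, 0.2266]
tcp_rot: [-179.9, -0.0, 115.8]
wrist_force: [-0.2, 0.6, -0.2]
opening: 0.0431
```

Run:
```python
from h import *
i,p=snap("wrist","w11")
from workcell import bot
o=bot.get_obs();print(o["time"],o["ee_pos"],o["tcp_rot"])
c=np.array([.5675,.0842])
for a in (-62,-64,-66):
  q=c+.058*np.array([np.cos(np.radians(a)),np.sin(np.radians(a))]);print(a,q,proj("wrist",[[*q,.175],[*q,.105]],p).round(0).tolist())
```

```text
13.7 [0.59256669 0.03328654 0.22680918] [-1.79959461e+02 -6.15968603e-03  1.15724457e+02]
-62 [0.59472935 0.03298904] [[322.0, 280.0], [321.0, 242.0]]
-64 [0.59292553 0.03206995] [[318.0, 280.0], [318.0, 242.0]]
-66 [0.59109073 0.03121436] [[314.0, 280.0], [315.0, 242.0]]
```

View pics/w11.png

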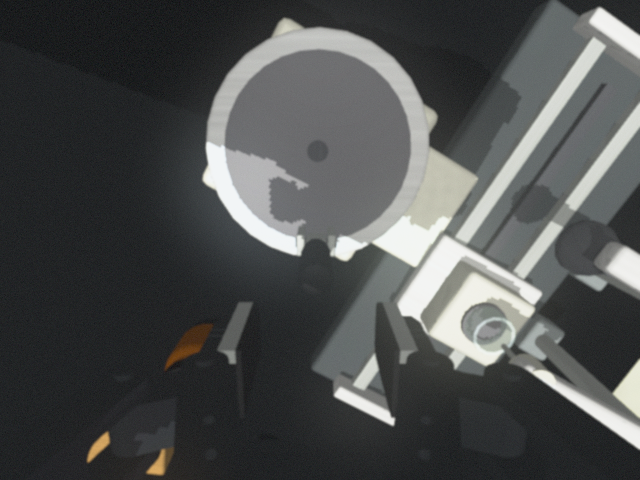

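{"fn": "apply_moves", "kwargs": {"targets": [0,0,-1,0,0,0,0.5,0,0,-2,0,0,0,0.5,0,0,-2.6,0,0,0,0.5,0,0,-2.86,0,0,0,0.5,0,0,-2.86,0,0,0,0.4]}}

```text
time: 14.2
ee_pos: [0.5922, 0.032, 0.1406]
tcp_rot: [-179.9, -0.0, 115.6]
wrist_force: [0.4, 0.6, 0.4]
opening: 0.0338
```

{"fn": "apply_moves", "kwargs": {"targets": [0,0,0,0,0,0,0,0,0,0,0,0,0,0,0,0,0,0,0,0,0,0,0,0,0,0,0,0], "newtons": 20}}

```text
time: 14.6
ee_pos: [0.5932, 0.0325, 0.1427]
tcp_rot: [179.9, 0.1, 115.7]
wrist_force: [-1.2, -2.8, 6.7]
opening: 0.0172
```

{"fn": "apply_moves", "kwargs": {"targets": [-0.12,0.26,-0.02,0,0,0,0,-0.24,0.5,-0.1,0,0,0,0,-0.35,0.73,-0.22,0,0,0,0,-0.45,0.94,-0.38,0,0,0,0,-0.54,1.13,-0.58,0,0,0,0]}}

```text
time: 15.1
ee_pos: [0.5768, 0.0669, 0.1257]
tcp_rot: [179.9, 0.1, 115.7]
wrist_force: [-2.6, -0.5, 9.5]
opening: 0.0174
```

{"fn": "apply_moves", "kwargs": {"targets": [-0.07,0.14,-0.23,0,0,0,0,-0.12,0.25,-0.49,0,0,0,0,-0.16,0.32,-0.77,0,0,0,0,-0.17,0.34,-1.05,0,0,0,0,-0.17,0.34,-1.05,0,0,0,0]}}

```text
time: 15.6
ee_pos: [0.5709, 0.0786, 0.0924]
tcp_rot: [180.0, -0.2, 115.8]
wrist_force: [-4.2, 8.1, 3.4]
opening: 0.0172
```

Run:
```python
from h import *
i,p=snap("wrist","w12")
from workcell import bot
o=bot.get_obs();print(o["time"],o["ee_pos"],o["tcp_rot"],o["wrist_force"])
```

```text
15.65 [0.57091576 0.07858445 0.09264896] [ 1.79953581e+02 -1.76968110e-01  1.15826808e+02] [-3.75572267  8.52731014  1.97329509]
```

View pics/w12.png

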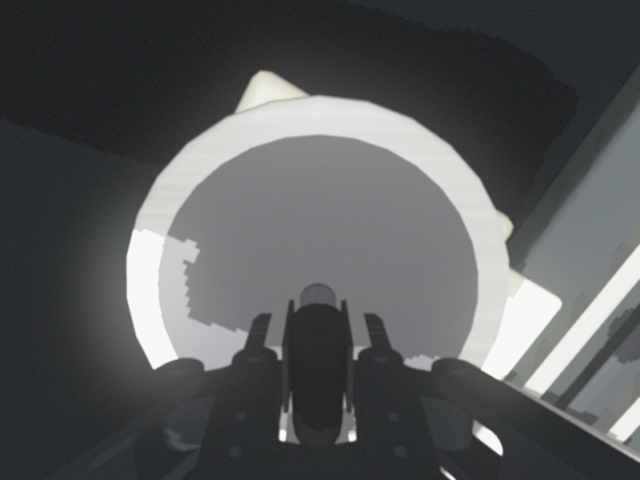

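{"fn": "apply_moves", "kwargs": {"targets": [0,0,0,0,0,0,0.5,0,0,0,0,0,0,0.5,0,0,0.6,0,0,0,0.5,0,0,1.8,0,0,0,0.5,0,0,2.5,0,0,0,0.5]}}

```text
time: 16.15
ee_pos: [0.5719, 0.0766, 0.1698]
tcp_rot: [179.9, 0.0, 115.7]
wrist_force: [0.2, -0.3, 0.2]
opening: 0.0427
```

Run:
```python
from h import *
i,p=snap("wrist","w13")
from workcell import bot
o=bot.get_obs();print(o["time"],o["ee_pos"],o["tcp_rot"],o["wrist_force"])
c=np.array([.5675,.0842])
for a in (-62,-64,-66):
  u=np.array([np.cos(np.radians(a)),np.sin(np.radians(a))])
  print(a,proj("wrist",[[*(c+u*.058),.105],[*(c-u*.012),.105],[*(c-u*.012),.114]],p).round(0).tolist())
```

```text
16.2 [0.5728257  0.07679786 0.17303403] [1.79669757e+02 1.16849863e-01 1.15724499e+02] [-0.40742819 -0.14998308  1.82689812]
-62 [[322.0, 351.0], [316.0, 229.0], [316.0, 233.0]]
-64 [[318.0, 351.0], [317.0, 229.0], [317.0, 233.0]]
-66 [[314.0, 351.0], [318.0, 229.0], [318.0, 233.0]]
```

View pics/w13.png

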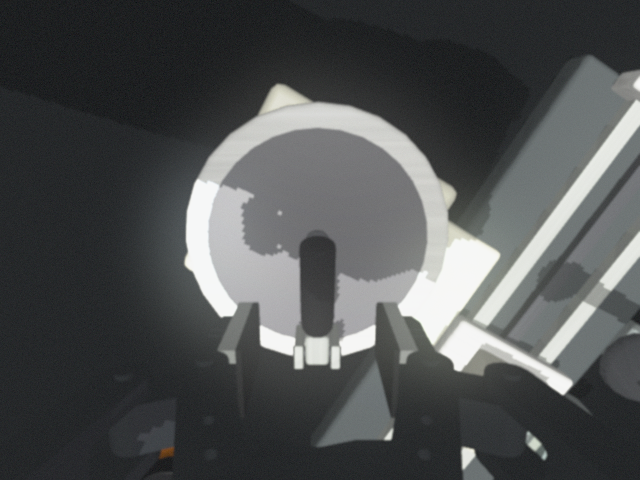

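{"fn": "apply_moves", "kwargs": {"targets": [-0.25,0.42,0,0,0,0,0,-0.25,0.42,0,0,0,0,0,-0.25,0.42,0,0,0,0,0,-0.25,0.42,-0.5,0,0,0,0,-0.25,0.42,-0.8,0,0,0,0]}}

```text
time: 16.7
ee_pos: [0.5634, 0.0892, 0.1411]
tcp_rot: [-179.9, -0.0, 115.7]
wrist_force: [0.1, -0.9, 0.3]
opening: -0.0002
```

{"fn": "apply_moves", "kwargs": {"targets": [0,0,0,0,0,0,0,0,0,0,0,0,0,0]}}

```text
time: 16.9
ee_pos: [0.5635, 0.0892, 0.1427]
tcp_rot: [-179.9, -0.0, 115.7]
wrist_force: [-0.3, -0.2, 0.5]
opening: -0.0001
```

{"fn": "apply_moves", "kwargs": {"targets": [0,0,-0.4,0,0,0,0,0,0,-0.7,0,0,0,0,0,0,-0.85,0,0,0,0,0,0,-0.92,0,0,0,0,0,0,-0.95,0,0,0,0]}}

```text
time: 17.4
ee_pos: [0.5638, 0.0894, 0.1147]
tcp_rot: [-180.0, -0.0, 115.7]
wrist_force: [-0.4, 1.3, 0.2]
opening: 0.0002
```

{"fn": "apply_moves", "kwargs": {"targets": [0,0,-0.03,0,0,0,0,0,0,-0.06,0,0,0,0,0,0,-0.06,0,0,0,0]}}

```text
time: 17.7
ee_pos: [0.5641, 0.0895, 0.1136]
tcp_rot: [180.0, 0.0, 115.7]
wrist_force: [-0.8, 1.3, 2.5]
opening: -0.0001
```

{"fn": "apply_moves", "kwargs": {"targets": [0,0,-0.03,0,0,0,0,0,0,-0.05,0,0,0,0,0,0,-0.05,0,0,0,0]}}

```text
time: 18.0
ee_pos: [0.5644, 0.0897, 0.1128]
tcp_rot: [179.9, 0.0, 115.8]
wrist_force: [-1.4, 1.0, 7.3]
opening: -0.0
```

{"fn": "apply_moves", "kwargs": {"targets": [0,0,0.3,0,0,0,0,0,0,1.3,0,0,0,0,0,0,2.6,0,0,-0.8,0,0.2,-0.6,3.8,0,0,-1.6,0,0.4,-1.8,3.8,0,0,-2.4,0]}}

```text
time: 18.5
ee_pos: [0.5774, 0.0363, 0.2313]
tcp_rot: [179.6, 0.1, 101.3]
wrist_force: [0.1, -0.5, 0.2]
opening: 0.0003
```

{"fn": "apply_moves", "kwargs": {"targets": [0.1,-1.3,0,0,0,-0.9,0,0.1,-2.2,0,0,0,-0.95,0,0.1,-2.5,0,0,0,-0.95,0,0.1,-2.5,0,0,0,-0.95,0,0.1,-2.5,0,0,0,-0.95,0]}}

```text
time: 19.0
ee_pos: [0.5789, -0.039, 0.2257]
tcp_rot: [-180.0, -0.0, 95.7]
wrist_force: [0.6, -0.9, 0.3]
opening: 0.0002
```

Run:
```python
from h import *
i,p=snap("wrist","w14");snap("scene","s14");snap("top","t14")
from workcell import bot
o=bot.get_obs();print(o["time"],o["ee_pos"],o["tcp_rot"],o["wrist_force"])
im=cv2.imread("pics/w14.png")[50:200,490:640];cv2.imwrite("pics/w14c.png",cv2.resize(im,None,fx=4,fy=4,interpolation=cv2.INTER_CUBIC))
a=cv2.imread("pics/s14.png")[180:430,205:465]; cv2.imwrite("pics/s14c.png",cv2.resize(a,None,fx=2.4,fy=2.4,interpolation=cv2.INTER_CUBIC))
```

```text
19.15 [ 0.57889074 -0.03850616  0.22565011] [-1.79996773e+02 -8.94656069e-03  9.57275083e+01] [ 1.46426454 -0.13856759 -0.20923023]
```

View pics/w14.png

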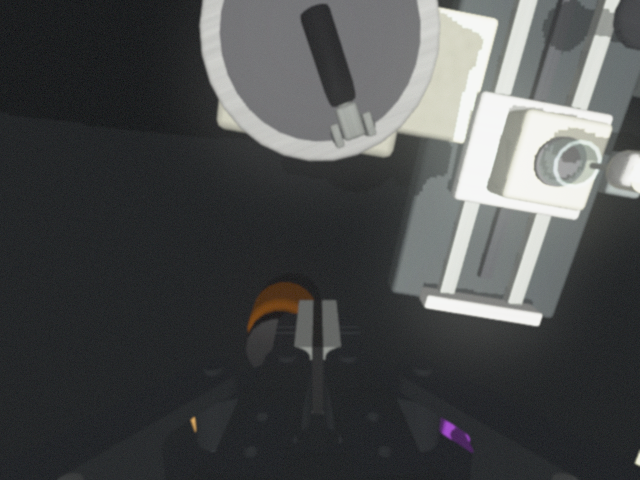

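View pics/w14c.png

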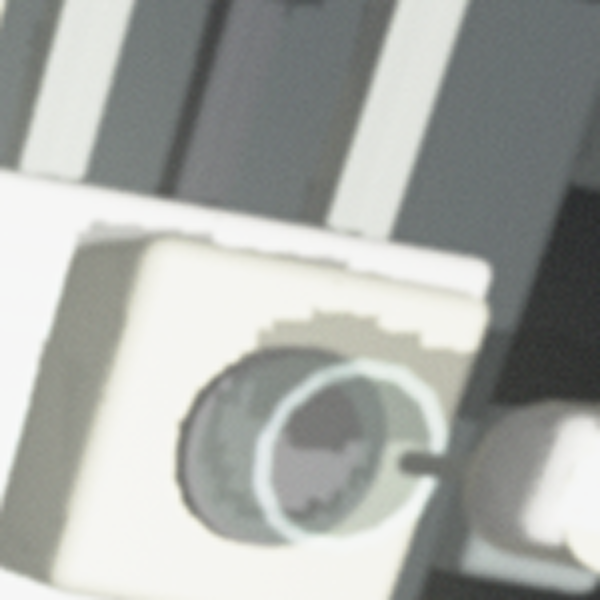

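View pics/s14c.png

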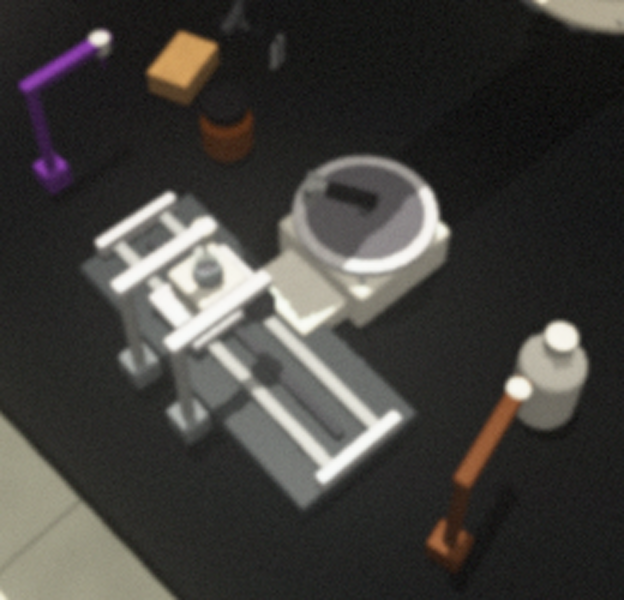

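Run:
```python
from h import *
yf=np.array([.0698,.9976]);xf=np.array([.9976,-.0698]);c=np.array([.5675,.0842])
F=lambda X:(round(float((X[:2]-c)@xf)*1000,1),round(float((X[:2]-c)@yf)*1000,1))
p=load("w14")
print("vial",F(at("wrist",350/4+490,454/4+50,.106,p)),"needle",F(at("wrist",402/4+490,461/4+50,.12,p)))
print("fork",at("wrist",350,117,.105,p),"sleeve start/end",at("wrist",344,100,.105,p),at("wrist",314,8,.105,p))
for f in (0,5,10):
    h=np.array([-.434,.901]);t=np.radians(f);P=np.array([.5926,.0319])
    print(f,[proj("wrist",[[*(P+h*s*np.cos(t)),.105+s*np.sin(t)]],p).round(1).tolist() for s in (.016,.07)])
```

```text
vial (169.9, -47.2) needle (169.1, -47.2)
fork [0.59030766 0.03884574 0.105     ] sleeve start/end [0.58559256 0.04810838 0.105     ] [0.5631127 0.0951293 0.105    ]
0 [[[343.8, 103.2]], [[312.4, 8.1]]]
5 [[[343.9, 103.1]], [[312.4, 5.6]]]
10 [[[344.2, 103.3]], [[312.8, 4.0]]]
```

Run:
```python
from workcell import bot
print(bot.job_done()); print(bot.get_obs()["time"])
```

```text
the job is handed in; nothing more can be done
None
the job is handed in; nothing more can be done
```

The vial is centred under the needle and the handle is folded flat over the wheel. I handed the job in at about 19 s of the 64 s allowed. I swung the handle up, cranked clockwise about 340° so the carriage moved about 38 mm toward −y, then folded the handle back and pressed it home with shut fingers.

**Vial position:** The last wrist picture put both the vial and the needle at y = −47.2 mm in the feeder frame. The calibration is only good to about 2 mm.

**Handle flat:** The shut fingertips reached 0.113 m, the height of a folded sleeve's top, and the push built to 7 N, so I take it to be at its stop. The last picture cannot confirm the angle to within a few degrees.

**Bystanders:** The bottle, jar and box look unmoved in the scene picture. The fingers stayed clear of the carriage, needle and blower, and the arm was touching nothing at the end.

**Off-plan:**
- For the first 150° or so of cranking, the sleeve sat about 6 mm off-centre in the pads. The handle leaned in by roughly 6–10° at the start, so it was not fully upright when cranking began.
- The measured wrist force rose to about 28 N. I let go, re-gripped it upright and went on with forces below about 8 N.
- My needle readings between views differed by up to 2 mm before the final check, which agreed.

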